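# Sweep stray truffles into the caramel frame

## Task

Three truffles lie stray on the bare counter (the plated ones on the slate are fine): sweep all three along the counter with your fingers, through the open end of the U-shaped steel frame, until each lies fully inside it. Sweep gently and never lift, pinch or squash a truffle, and leave the tin and the card box where they stand.

Things in the scene. Friction and masses are not known exactly. Their poses are not given: they have to be found in the camera images.
- frame: Steel frame fixed flat on the counter: three bars in a U, 12 mm thick, 20 mm high, no floor. Origin on the counter at the centre of the enclosed area (160 mm along its x, 130 mm along y; z up). Open end at its y = -65 mm, 160 mm wide; inner faces: back bar y = +65 mm, side bars x = -80 and +80 mm. The open end looks roughly to the robot's right (-y), turned up to 17 degrees either way.
- truffle_a_center (a point): Centre of a loose truffle on the bare counter: a dark chocolate ball 28 mm across, 25 mm high, about 13 g, standing on a small flat foot; the centre is 12 mm above the counter. It slides or rolls a little when pushed. The three loose truffles are alike.
- truffle_b_center (a point): Centre of a loose truffle on the bare counter: a dark chocolate ball 28 mm across, 25 mm high, about 13 g, standing on a small flat foot; the centre is 12 mm above the counter. It slides or rolls a little when pushed. The three loose truffles are alike.
- truffle_c_center (a point): Centre of a loose truffle on the bare counter: a dark chocolate ball 28 mm across, 25 mm high, about 13 g, standing on a small flat foot; the centre is 12 mm above the counter. It slides or rolls a little when pushed. The three loose truffles are alike.
- tin: Round pastille tin with a lid, 70 mm across, 36 mm high, upright and loose among the truffles; origin at the centre of its underside. Stays where it is.
- ballotin: Closed card box of truffles, 67 x 93 x 46 mm, loose on the counter to the robot's right; origin at the centre of its underside. Stays where it is.
- truffle_a: The same truffle; origin at the centre of its flat foot (turns with it if it rolls, so prefer the centre point).
- truffle_b: The same truffle; origin at the centre of its flat foot (turns with it if it rolls, so prefer the centre point).
- truffle_c: The same truffle; origin at the centre of its flat foot (turns with it if it rolls, so prefer the centre point).

How it is judged:
At the end, for the whole second after the job is handed in: All three loose truffles rest on the counter inside the frame: each centre between the side bars and the back bar and at least 12 mm in from the open end, speed under 0.02 m/s (x of truffle_a_center in the frame of frame between -0.08 and 0.08 m and y of truffle_a_center in the frame of frame between -0.053 and 0.065 m and height (world z) of each of truffle_a_center, truffle_b_center, truffle_c_center below 0.02 m and linear speed of each of truffle_a, truffle_b, truffle_c below 0.02 m/s and x of truffle_b_center in the frame of frame between -0.08 and 0.08 m and y of truffle_b_center in the frame of frame between -0.053 and 0.065 m and x of truffle_c_center in the frame of frame between -0.08 and 0.08 m and y of truffle_c_center in the frame of frame between -0.053 and 0.065 m); the robot touches nothing.
It fails at once if a truffle is lifted more than about 18 mm off the counter (or taken over a bar) (height (world z) of any of truffle_a_center, truffle_b_center, truffle_c_center above 0.03 m).
It fails at once if a truffle is pinched or squashed by the fingers with more than 15 N (contact force between the fingers and truffle_a above 15 N or contact force between the fingers and truffle_b above 15 N or contact force between the fingers and truffle_c above 15 N).
It fails at once if the tin or the card box is moved more than 15 mm (distance of any of tin, ballotin from where it was at the start of the episode above 0.015 m).
It also fails if it takes over 64 s, if anything falls off the work surface, if the arm or the gripper's body presses on something with over 40 N, if the wrist force passes 120 N, or if a joint passes its speed limit or range.

## Robot

A 7-joint arm with a two-finger parallel gripper is mounted at the origin on a cart in front of the work surface, level with it; the furniture and walls round the work are solid. World frame = base frame: x ahead of the robot, y to its left, z up, the work surface at z = 0. Lengths are in m, angles in rad, forces in N, time in s.
With the tool pointing down it reaches from about 0.425 to 0.925 m from the base axis. Payload 6.8 kg.
Tool frame: the origin (TCP) lies at the very end of the fingers, on their centre line; the grasp point (between the pads) lies 19 mm behind it (bot.grasp_offset is the distance from the TCP to the grasp point, in m); z points along the fingers, y is the direction in which the jaws open and shut (so a half turn about z gives the same grasp; the last joint's range is limited). The gripper opens to 85 mm and grips with 20 to 120 N. Pads are 22 mm wide; open, the fingers measure 114 mm over their backs; the gripper's body (76 mm by 85 mm) begins 54 mm behind the grasp point. The pads swing forward as they close: fully open they stand 13 mm farther back than shut.
Start: joints at [-1.361, 0.477, 0.022, 1.555, -0.011, 1.109, -0.083], TCP at [0.211, 0.641, 0.231] pointing down, gripper open.
Joint ranges: [-2.96, 2.96], [-0.34, 2.1], [-1.41, 1.46], [0.24, 2.44], [-1.37, 4.51], [0.17, 1.92], [-2.96, 2.96]. Speed limits (rad/s): [2.39, 2.39, 3.14, 3.14, 3.14, 3.14, 3.14].

## Interface

Orientations are given as a unit quaternion [w, x, y, z].
In Python, from station import monitor, cams, bot, finder gives the robot as it stands.
- The arm moves only by the tool jog_arm, never from a script. Its argument "plan" is a list of rows, each an object of numbers: "x", "y", "z": the shift along the tool's x, y, z as a fraction of full scale; "wx", "wy", "wz": the turn, a rotation vector about the tool's x, y, z as a fraction of full scale. A call has 1 to 12 rows; each row is the pose to reach, as a shift and turn from the pose measured when the call began, along the tool's axes at that moment, turning the shorter way round; what a row does not reach only later rows make up. Full scale, the value 1, is 20 cm for a shift and 180 degrees for a turn. A row lasts 1/12 s, in which the tool goes at most 41.7 mm and 7.16 degrees, less where a joint would pass 70% of its speed; a pose out of reach is approached as far as the arm can. A call with a number of a shift or a turn outside -1 to 1 is refused whole. A call with a gripper value outside its range is refused whole. "hand" is the opening, from -1 (shut) to 1 (fully open), set as the call begins (left out, the last holds). The fingers move at their own pace and stop on an object; "grip_force" is the grip in N (left out, the last holds). Time passes only in rows, so rows that repeat a pose let the fingers close. It gives the time, the measured TCP pose, the force and the opening at its end, in the units of the state.
- monitor.get_obs(): the state, without advancing time (a new reading comes with each control period).
- cams.read_camera(name): name is "scene" or "side" or "wrist"; returns the picture (480x640x3 uint8, red, green, blue); there is no depth.
- cams.get_calibration(name): a dict with "fx", "fy", "cx", "cy" (pixels), "extrinsics" (4x4, takes a point from world to camera coordinates). Camera axes: x right, y down, z forward; pixel columns grow to the right and rows downward; lengths in m; the calibration is good to about 2 mm. A picture is of the moment at which its call begins: read the wrist's pose just before it. get_calibration takes no time and is no camera call; for the wrist camera it gives the pose at the moment of the call.
- bot.hand_in(): hands the job in, once; it reports no verdict.
Trained networks look in the newest picture that a camera, given by its name, has taken for a name from the list of things; names that differ only in an ending like _2 or _b are one class to them, and where a whole thing is asked for, a point or a joint stands for the part that bears it (a point fixed in the world has none). Each returns a list of dicts, best first, with "confidence" (0 to 1); they miss things now and then, are a little off and sometimes report something else, mostly with a low value. They report only what shows in the picture. A call takes as long as a camera call.
- finder.find_in(camera, target): "bbox" ([left, top, width, height] in pixels, round what is visible of it).
- finder.place_of(camera, target): "location" ([column, row] in pixels: a listed point, or the origin of a listed thing).
The state is a dict: "t": time; "q": joint angles; "joint_vel": joint speeds; "joint_torque": joint torques, N m; "eef_pos": TCP position; "tool_rot": TCP orientation; "contact_force": force on the tool from outside, world axes, zero at the start; "torque": the same for the moment, N m; "gripper_width": opening from 0.0 (shut) to 1.0 (fully open).
Only numpy, scipy, OpenCV 4.12 (cv2) and the standard library are available. Lean on these libraries where they do the work, as an engineer would, in place of code of your own. Each camera call takes 0.05 s, during which the arm holds its last target. There are 200 camera calls.

## Working session

There is one attempt and no reset: what is moved stays moved. The work goes in short steps, Python scripts to look and compute and a tool call to move; the robot and the scene stay as the last step left them, time stands still between calls to the robot, and variables do not carry over. Pictures are saved under pics/ and viewed, about 8 in all and at most 12, crops included, and the job is handed in when it is done.

Besides the shell and the picture viewer there is one more tool, called after "Emit:" as name(argument=value, ...), one argument or row to a line, values as JSON. jog_arm: Moves the arm, as the interface text tells. Shift numbers are shares of 20 cm and turn numbers shares of 180 degrees, none past 1 either way. Its arguments: {"type":"object","properties":{"plan":{"type":"array","items":{"type":"object","properties":{"x":{"type":"number","minimum":-1,"maximum":1},"y":{"type":"number","minimum":-1,"maximum":1},"z":{"type":"number","minimum":-1,"maximum":1},"wx":{"type":"number","minimum":-1,"maximum":1},"wy":{"type":"number","minimum":-1,"maximum":1},"wz":{"type":"number","minimum":-1,"maximum":1}}}},"hand":{"type":"number"},"grip_force":{"type":"number"}},"required":["plan"]}

```bash
mkdir -p pics; ls
cat > h.py <<'E'
import numpy as np,cv2
from station import monitor,cams,bot,finder
def snap(c,n):
    im=cams.read_camera(c); cv2.imwrite(f'pics/{n}.png',im[:,:,::-1]); return im
def ray(c,uv,z):
    k=cams.get_calibration(c);E=np.array(k['extrinsics']);R=E[:3,:3];t=E[:3,3];o=-R.T@t
    d=R.T@np.array([(uv[0]-k['cx'])/k['fx'],(uv[1]-k['cy'])/k['fy'],1]);return o+d*(z-o[2])/d[2]
def proj(c,p):
    k=cams.get_calibration(c);E=np.array(k['extrinsics']);q=E[:3,:3]@np.array(p)+E[:3,3]
    return np.array([k['fx']*q[0]/q[2]+k['cx'],k['fy']*q[1]/q[2]+k['cy']])
E
python3 - <<'E'
from h import *
o=monitor.get_obs();print(o['t'],o['eef_pos'],o['tool_rot'])
for c in('scene','side'):
    snap(c,c+'0')
    k=cams.get_calibration(c);print(c,k['fx'],-np.array(k['extrinsics'])[:3,:3].T@np.array(k['extrinsics'])[:3,3])
    for t,z in(('truffle_a_center',.012),('tin',0),('ballotin',0),('frame',0)):
        for r in finder.place_of(c,t)[:8]: print(c,t,np.round(r['location']),round(r['confidence'],2),ray(c,r['location'],z).round(3))
E
```

```text
pics
0.0 [0.21076851 0.64061759 0.23030675] [-7.54240955e-05  1.58238560e-01  9.87400471e-01 -9.28639332e-04]
scene 573.621743605244 [-0.16248123 -0.89719959  0.56479106]
scene truffle_a_center [354. 270.] 0.65 [ 0.619 -0.161  0.012]
scene truffle_a_center [419. 317.] 0.33 [ 0.577 -0.368  0.012]
scene tin [296. 299.] 0.84 [ 0.459 -0.163  0.   ]
scene ballotin [417. 315.] 0.93 [ 0.598 -0.35   0.   ]
scene ballotin [352. 266.] 0.48 [ 0.645 -0.132  0.   ]
scene frame [243. 237.] 0.83 [0.546 0.139 0.   ]
side 481.7209168283841 [0.4094323  0.54193353 0.64114504]
side truffle_a_center [361. 249.] 0.26 [ 0.459 -0.15   0.012]
side tin [362. 249.] 0.88 [ 0.459 -0.164  0.   ]
side ballotin [316. 186.] 0.73 [ 0.592 -0.354  0.   ]
side frame [326. 271.] 0.24 [ 0.515 -0.089  0.   ]
```

View pics/scene0.png

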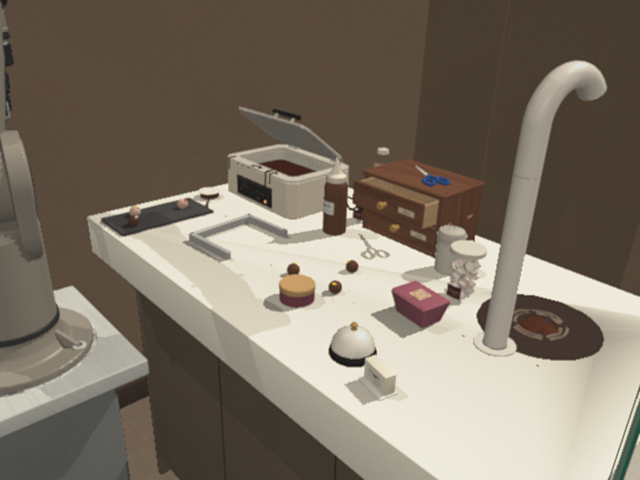

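View pics/side0.png

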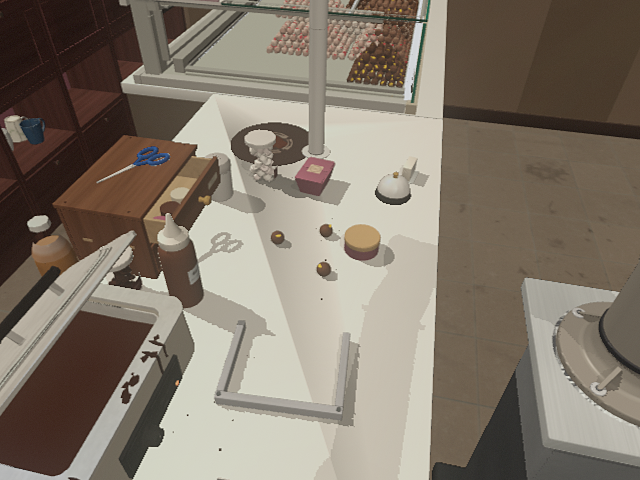

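The scene view shows three loose truffles at about (293,269), (352,266) and (335,287), next to the tin at (297,290). In the side view they are at (323,268), (278,237) and (326,230), and the U frame's corners are near (220,403), (338,412), (346,335) and (240,322). The bottle at (180,265) is an obstacle.

Run:
```python
from h import *
im=cv2.imread('pics/side0.png')
cv2.imwrite('pics/crop1.png',cv2.resize(im[210:430,190:400],None,fx=3.5,fy=2.7,interpolation=cv2.INTER_CUBIC)[:600])
for c,pts in(('scene',[(293,269),(352,266),(335,287)]),('side',[(323,268),(278,237),(326,230)])):
    g=cv2.imread(f'pics/{c}0.png')
    for u,v in pts:
        s=g[v-12:v+13,u-12:u+13].astype(int); m=((s.max(2)<120)).astype(np.uint8)
        n,l,st,ce=cv2.connectedComponentsWithStats(m); i=1+np.argmin([np.hypot(*(q-12)) for q in ce[1:]])
        uv=np.array([st[i][0]+st[i][2]/2-.5,st[i][1]+st[i][3]/2-.5])+[u-12,v-12]
        print(c,uv,st[i],ray(c,uv,.0125).round(4))
for n,p in dict(cBL=(219,400),cBR=(340,409),tipR=(346,335),tipL=(240,322),bottle=(187,300),drawer=(212,200),jar=(222,198)).items(): print(n,ray('side',p,.02 if n[0] in'ct' else 0).round(3))
```

```text
scene [292.5 269. ] [ 6  7 12 11 98] [ 0.5192 -0.0792  0.0125]
scene [351.5 266.5] [  6   7  12  12 108] [ 0.6238 -0.1486  0.0125]
scene [334.5 287.5] [  6   6  12  14 117] [ 0.5332 -0.1921  0.0125]
side [323.5 269. ] [  6   6  14  15 144] [ 0.519  -0.0802  0.0125]
side [277.5 237.5] [  5   6  14  14 127] [ 0.6253 -0.146   0.0125]
side [326. 231.] [  6   7  13  13 111] [ 0.5356 -0.1875  0.0125]
cBL [0.609 0.217 0.02 ]
cBR [0.44  0.193 0.02 ]
tipR [0.453 0.065 0.02 ]
tipL [0.626 0.078 0.02 ]
bottle [0.739 0.037 0.   ]
drawer [ 0.804 -0.248  0.   ]
jar [ 0.785 -0.26   0.   ]
```

View pics/crop1.png

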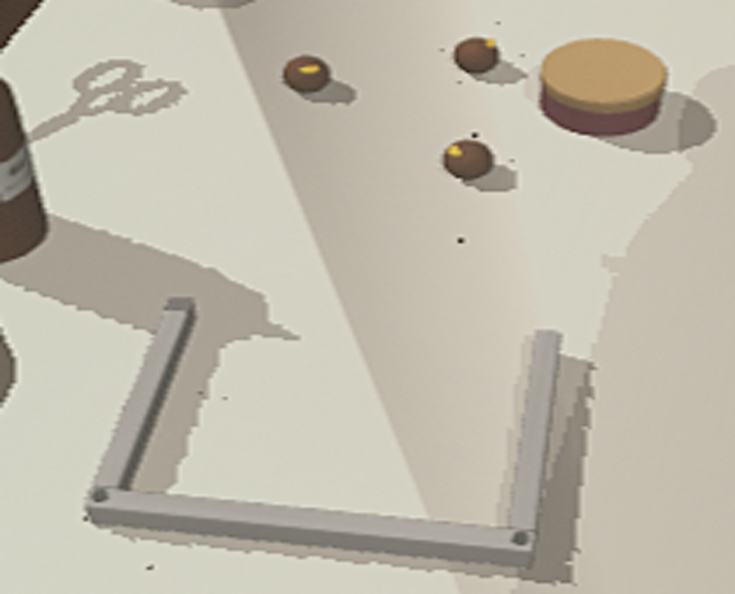

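The crop shows the bar-corner bolts at side pixels (218,393) and (339,409), and the bar tips at (241,321) and (347,334). I'll fit the frame pose to these.

```bash
cat >> h.py <<'E'
def go(p,face=None):
    "print fractions for a shift to world p and tool x heading face (deg), tool down"
    from scipy.spatial.transform import Rotation as Ro
    o=monitor.get_obs();w,x,y,z=o['tool_rot'];R=Ro.from_quat([x,y,z,w])
    s=R.inv().apply(np.array(p)-o['eef_pos'])/.2
    f=np.radians(face);T=Ro.from_matrix(np.array([[np.cos(f),np.sin(f),0],[np.sin(f),-np.cos(f),0],[0,0,-1]]).T.T)
    return s.round(3),((R.inv()*T).as_rotvec()/np.pi).round(4)
E
python3 - <<'E'
from h import *
from scipy.optimize import least_squares
px=np.array([(218,393.3),(338.6,408.9),(241.4,321.1),(346.6,333.7)])
W=np.array([ray('side',p,.02)[:2] for p in px]);L=np.array([(-.086,.071),(.086,.071),(-.086,-.065),(.086,-.065)])*[-1,1]
def T(s,P): c,n=np.cos(s[2]),np.sin(s[2]);return P@np.array([[c,n],[-n,c]])+s[:2]
r=least_squares(lambda s:(T(s,L)-W).ravel(),[.53,.14,.1]);s=r.x
print(s,np.degrees(s[2]),(r.fun.reshape(-1,2)*1000).round(1))
for P in((.519,-.08),(.6245,-.1475),(.5345,-.190),(.459,-.163)):
    d=np.array(P)-s[:2];c,n=np.cos(s[2]),np.sin(s[2]);print(P,'frame',[(c*d[0]+n*d[1]).round(4),(-n*d[0]+c*d[1]).round(4)])
for p in((190,330),(120,475)):print(ray('side',p,0).round(3))
print(proj('scene',[*T(s,np.array([0,0])),0]))
print(monitor.get_obs()['gripper_width'])
for p in((.36,.54,.2),(.5,.4,.2)):print(go(p,97))
E
```

```text
[0.53359229 0.13151585 0.07886864] 4.51884045358972 [[-0.7  1.7]
 [ 0.1  2.5]
 [ 0.2 -2. ]
 [ 0.4 -2.2]]
(0.519, -0.08) frame [np.float64(-0.0312), np.float64(-0.2097)]
(0.6245, -0.1475) frame [np.float64(0.0686), np.float64(-0.2853)]
(0.5345, -0.19) frame [np.float64(-0.0244), np.float64(-0.3206)]
(0.459, -0.163) frame [np.float64(-0.0976), np.float64(-0.2877)]
[0.708 0.097 0.   ]
[0.702 0.335 0.   ]
[240.20368422 239.85222065]
1.000288727016849
(array([-0.866, -0.248,  0.156]), array([-0.    ,  0.    ,  0.3599]))
(array([-1.75 , -0.694,  0.156]), array([-0.    ,  0.    ,  0.3599]))
```

Emit:
jog_arm(
  plan=[
    {"x": -0.4,"y": -0.12,"z": 0.1,"wz": 0.1},
    {"x": -0.8,"y": -0.24,"z": 0.15,"wz": 0.2},
    {"x": -0.86,"y": -0.25,"z": 0.15,"wz": 0.3},
    {"x": -0.86,"y": -0.25,"z": 0.15,"wz": 0.375},
    {"x": -0.86,"y": -0.25,"z": 0.15,"wz": 0.375},
    {"x": -0.86,"y": -0.25,"z": 0.15,"wz": 0.375},
    {"x": -0.86,"y": -0.25,"z": 0.15,"wz": 0.375},
    {"x": -0.86,"y": -0.25,"z": 0.15,"wz": 0.375},
    {"x": -0.86,"y": -0.25,"z": 0.15,"wz": 0.375},
    {"x": -0.86,"y": -0.25,"z": 0.15,"wz": 0.375},
    {"x": -0.86,"y": -0.25,"z": 0.15,"wz": 0.375},
  ],
  hand=-0.6,
)

```text
invalid input at $.plan[0]: expected keys x, y, z, wx, wy, wz
```

Emit:
jog_arm(
  plan=[
    {"x": -0.4,"y": -0.12,"z": 0.1,"wx": 0,"wy": 0,"wz": 0.1},
    {"x": -0.8,"y": -0.24,"z": 0.15,"wx": 0,"wy": 0,"wz": 0.2},
    {"x": -0.86,"y": -0.25,"z": 0.15,"wx": 0,"wy": 0,"wz": 0.3},
    {"x": -0.86,"y": -0.25,"z": 0.15,"wx": 0,"wy": 0,"wz": 0.375},
    {"x": -0.86,"y": -0.25,"z": 0.15,"wx": 0,"wy": 0,"wz": 0.375},
    {"x": -0.86,"y": -0.25,"z": 0.15,"wx": 0,"wy": 0,"wz": 0.375},
    {"x": -0.86,"y": -0.25,"z": 0.15,"wx": 0,"wy": 0,"wz": 0.375},
    {"x": -0.86,"y": -0.25,"z": 0.15,"wx": 0,"wy": 0,"wz": 0.375},
    {"x": -0.86,"y": -0.25,"z": 0.15,"wx": 0,"wy": 0,"wz": 0.375},
    {"x": -0.86,"y": -0.25,"z": 0.15,"wx": 0,"wy": 0,"wz": 0.375},
    {"x": -0.86,"y": -0.25,"z": 0.15,"wx": 0,"wy": 0,"wz": 0.375},
  ],
  hand=-0.6,
)

```text
t: 1.42
eef_pos: [0.3585, 0.5401, 0.2013]
tool_rot: [0.0, 0.681, 0.733, -0.0]
contact_force: [-0.7, -1.0, 0.6]
gripper_width: 0.199
```

Emit:
jog_arm(
  plan=[
    {"x": -0.94,"y": 0.48,"z": 0,"wx": 0,"wy": 0,"wz": 0},
    {"x": -0.94,"y": 0.48,"z": 0,"wx": 0,"wy": 0,"wz": 0},
    {"x": -0.94,"y": 0.48,"z": 0,"wx": 0,"wy": 0,"wz": 0},
    {"x": -0.94,"y": 0.48,"z": 0,"wx": 0,"wy": 0,"wz": 0},
    {"x": -0.94,"y": 0.48,"z": 0,"wx": 0,"wy": 0,"wz": 0},
  ],
)

```text
t: 1.83
eef_pos: [0.4674, 0.3601, 0.2016]
tool_rot: [0.0, 0.68, 0.734, 0.0]
contact_force: [0.6, -0.4, -0.1]
gripper_width: 0.198
```

Emit:
jog_arm(
  plan=[
    {"x": -1,"y": 0.2,"z": 0,"wx": 0,"wy": 0,"wz": 0},
    {"x": -1,"y": 0.2,"z": 0,"wx": 0,"wy": 0,"wz": 0},
    {"x": -1,"y": 0.2,"z": 0,"wx": 0,"wy": 0,"wz": 0},
    {"x": -1,"y": 0.2,"z": 0,"wx": 0,"wy": 0,"wz": 0},
    {"x": -1,"y": 0.2,"z": 0,"wx": 0,"wy": 0,"wz": 0},
  ],
)

```text
t: 2.25
eef_pos: [0.5229, 0.1613, 0.2019]
tool_rot: [0.0, 0.679, 0.734, 0.001]
contact_force: [0.6, 0.5, -0.2]
gripper_width: 0.197
```

Emit:
jog_arm(
  plan=[
    {"x": -1,"y": 0,"z": 0,"wx": 0,"wy": 0,"wz": 0},
    {"x": -1,"y": 0,"z": 0,"wx": 0,"wy": 0,"wz": 0},
    {"x": -1,"y": 0,"z": 0,"wx": 0,"wy": 0,"wz": 0},
    {"x": -1,"y": 0,"z": 0,"wx": 0,"wy": 0,"wz": 0},
    {"x": -1,"y": 0,"z": 0,"wx": 0,"wy": 0,"wz": 0},
    {"x": -1,"y": 0,"z": 0,"wx": 0,"wy": 0,"wz": 0},
  ],
)

```text
t: 2.75
eef_pos: [0.5382, -0.0473, 0.2027]
tool_rot: [0.002, 0.682, 0.731, -0.0]
contact_force: [-0.2, -1.4, 0.2]
gripper_width: 0.197
```

Run:
```python
from h import *
print(go((.522,-.117,.08),94.5),go((.522,-.117,.005),94.5))
```

```text
(array([-0.34 , -0.107,  0.614]), array([ 0.0008,  0.001 , -0.0031])) (array([-0.339, -0.108,  0.989]), array([ 0.0008,  0.001 , -0.0031]))
```

Emit:
jog_arm(
  plan=[
    {"x": -0.34,"y": -0.107,"z": 0.2,"wx": 0,"wy": 0,"wz": 0},
    {"x": -0.34,"y": -0.107,"z": 0.4,"wx": 0,"wy": 0,"wz": 0},
    {"x": -0.34,"y": -0.107,"z": 0.55,"wx": 0,"wy": 0,"wz": 0},
    {"x": -0.34,"y": -0.107,"z": 0.7,"wx": 0,"wy": 0,"wz": 0},
    {"x": -0.34,"y": -0.107,"z": 0.85,"wx": 0,"wy": 0,"wz": 0},
    {"x": -0.34,"y": -0.107,"z": 0.93,"wx": 0,"wy": 0,"wz": 0},
    {"x": -0.34,"y": -0.107,"z": 0.97,"wx": 0,"wy": 0,"wz": 0},
    {"x": -0.34,"y": -0.107,"z": 0.98,"wx": 0,"wy": 0,"wz": 0},
    {"x": -0.34,"y": -0.107,"z": 0.985,"wx": 0,"wy": 0,"wz": 0},
  ],
)

```text
t: 3.5
eef_pos: [0.5229, -0.1171, 0.0064]
tool_rot: [0.002, 0.682, 0.731, 0.0]
contact_force: [-0.2, -0.0, 0.1]
gripper_width: 0.199
```

Run:
```python
from h import *
o=monitor.get_obs();print(o['eef_pos'],o['tool_rot'],o['contact_force'])
im=snap('side','s1');cv2.imwrite('pics/s1c.png',cv2.resize(im[200:430,190:420,::-1],None,fx=2.6,fy=2.6))
```

```text
[ 0.52290781 -0.11711624  0.00635657] [2.41869228e-03 6.81958478e-01 7.31386862e-01 2.05605735e-04] [-0.21433584 -0.03955176  0.14898205]
```

View pics/s1c.png

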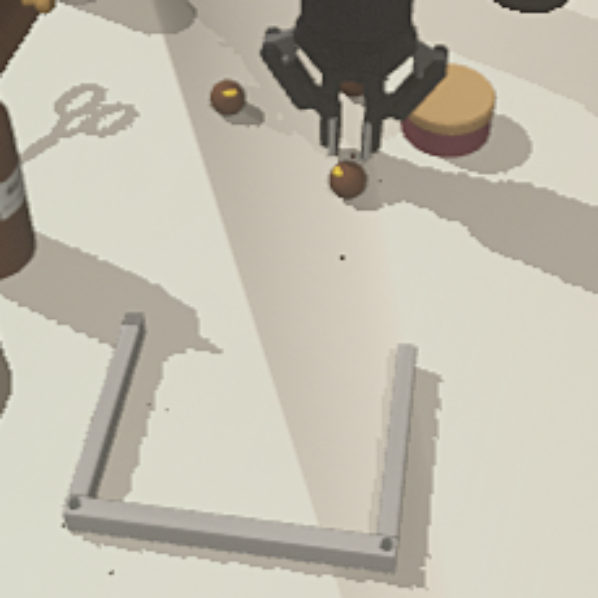

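The side view shows the two fingers centred just behind truffle A, in crop pixels (348,180). Sweeping it now.

Emit:
jog_arm(
  plan=[
    {"x": 0.03,"y": 0,"z": 0,"wx": 0,"wy": 0,"wz": 0},
    {"x": 0.06,"y": 0,"z": 0,"wx": 0,"wy": 0,"wz": 0},
    {"x": 0.1,"y": 0,"z": 0,"wx": 0,"wy": 0,"wz": 0},
    {"x": 0.14,"y": 0,"z": 0,"wx": 0,"wy": 0,"wz": 0},
    {"x": 0.18,"y": 0,"z": 0,"wx": 0,"wy": 0,"wz": 0},
    {"x": 0.23,"y": 0,"z": 0,"wx": 0,"wy": 0,"wz": 0},
    {"x": 0.28,"y": 0,"z": 0,"wx": 0,"wy": 0,"wz": 0},
    {"x": 0.33,"y": 0,"z": 0,"wx": 0,"wy": 0,"wz": 0},
    {"x": 0.38,"y": 0,"z": 0,"wx": 0,"wy": 0,"wz": 0},
    {"x": 0.43,"y": 0,"z": 0,"wx": 0,"wy": 0,"wz": 0},
    {"x": 0.48,"y": 0,"z": 0,"wx": 0,"wy": 0,"wz": 0},
    {"x": 0.53,"y": 0,"z": 0,"wx": 0,"wy": 0,"wz": 0},
  ],
)

```text
t: 4.55
eef_pos: [0.5157, -0.0103, 0.0064]
tool_rot: [0.003, 0.682, 0.731, 0.0]
contact_force: [0.5, -0.1, 0.4]
gripper_width: 0.199
```

Run:
```python
from h import *
o=monitor.get_obs();print(o['eef_pos'],o['tool_rot'],o['contact_force'])
im=snap('side','s2');cv2.imwrite('pics/s2c.png',cv2.resize(im[200:430,190:420,::-1],None,fx=2.6,fy=2.6))
```

```text
[ 0.51573928 -0.01032984  0.00640388] [2.76570975e-03 6.81960916e-01 7.31383235e-01 4.71999761e-04] [ 0.50092424 -0.06837704  0.35727312]
```

View pics/s2c.png

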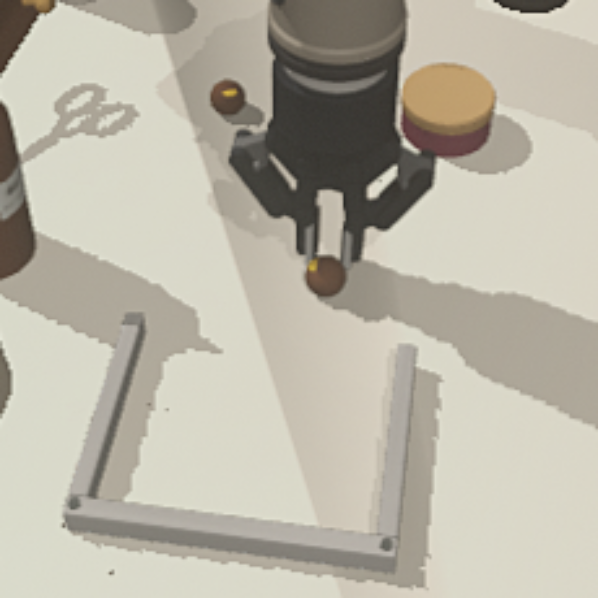

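The truffle rides in the notch between the fingertips, in crop pixels (326,276). Continuing into the frame.

Emit:
jog_arm(
  plan=[
    {"x": 0.04,"y": 0,"z": 0,"wx": 0,"wy": 0,"wz": 0},
    {"x": 0.1,"y": 0,"z": 0,"wx": 0,"wy": 0,"wz": 0},
    {"x": 0.17,"y": 0,"z": 0,"wx": 0,"wy": 0,"wz": 0},
    {"x": 0.24,"y": 0,"z": 0,"wx": 0,"wy": 0,"wz": 0},
    {"x": 0.31,"y": 0,"z": 0,"wx": 0,"wy": 0,"wz": 0},
    {"x": 0.38,"y": 0,"z": 0,"wx": 0,"wy": 0,"wz": 0},
    {"x": 0.45,"y": 0,"z": 0,"wx": 0,"wy": 0,"wz": 0},
    {"x": 0.52,"y": 0,"z": 0,"wx": 0,"wy": 0,"wz": 0},
    {"x": 0.58,"y": 0,"z": 0,"wx": 0,"wy": 0,"wz": 0},
    {"x": 0.63,"y": 0,"z": 0,"wx": 0,"wy": 0,"wz": 0},
    {"x": 0.67,"y": 0,"z": 0,"wx": 0,"wy": 0,"wz": 0},
    {"x": 0.71,"y": 0,"z": 0,"wx": 0,"wy": 0,"wz": 0},
  ],
)

```text
t: 5.6
eef_pos: [0.5052, 0.1345, 0.0059]
tool_rot: [0.002, 0.681, 0.732, 0.001]
contact_force: [0.0, -1.1, 0.4]
gripper_width: 0.199
```

Emit:
jog_arm(
  plan=[
    {"x": 0.03,"y": 0,"z": 0,"wx": 0,"wy": 0,"wz": 0},
    {"x": 0.05,"y": 0,"z": 0,"wx": 0,"wy": 0,"wz": 0},
    {"x": 0.05,"y": 0,"z": 0,"wx": 0,"wy": 0,"wz": 0},
    {"x": -0.05,"y": 0,"z": 0,"wx": 0,"wy": 0,"wz": 0},
    {"x": -0.15,"y": 0,"z": 0,"wx": 0,"wy": 0,"wz": 0},
    {"x": -0.2,"y": 0,"z": -0.1,"wx": 0,"wy": 0,"wz": 0},
    {"x": -0.3,"y": 0,"z": -0.25,"wx": 0,"wy": 0,"wz": 0},
    {"x": -0.45,"y": 0,"z": -0.4,"wx": 0,"wy": 0,"wz": 0},
    {"x": -0.6,"y": 0,"z": -0.4,"wx": 0,"wy": 0,"wz": 0},
    {"x": -0.8,"y": 0,"z": -0.4,"wx": 0,"wy": 0,"wz": 0},
    {"x": -1,"y": 0,"z": -0.4,"wx": 0,"wy": 0,"wz": 0},
  ],
)

```text
t: 6.52
eef_pos: [0.5196, -0.0663, 0.0871]
tool_rot: [0.003, 0.681, 0.733, 0.001]
contact_force: [0.2, 0.2, -0.8]
gripper_width: 0.202
```

```bash
cat >> h.py <<'E'
F=np.array([.5336,.1315]);FA=.0789
def balls(c,z=.0125):
    im=cams.read_camera(c)[:,:,::-1].copy();out=[]
    m=(im.max(2)<125).astype(np.uint8);n,l,st,ce=cv2.connectedComponentsWithStats(m)
    for i in range(1,n):
        if 60<st[i][4]<320 and .7<st[i][2]/st[i][3]<1.4:
            p=ray(c,(st[i][0]+st[i][2]/2-.5,st[i][1]+st[i][3]/2-.5),z)
            if .4<p[0]<.7 and -.3<p[1]<.25:
                d=p[:2]-F;C,S=np.cos(FA),np.sin(FA);out.append((p[:2].round(4),np.round([C*d[0]+S*d[1],-S*d[0]+C*d[1]],4),st[i][2:]))
    return im,out
E
python3 - <<'E'
from h import *
o=monitor.get_obs();print(o['eef_pos'],o['tool_rot'])
for c in('side','scene'):
    im,b=balls(c);cv2.imwrite(f'pics/{c}3.png',im);print(c,*b,sep='\n')
print(go((.538,-.235,.08),94.5),go((.538,-.235,.006),94.5))
E
```

```text
[ 0.51960339 -0.06633752  0.08712882] [0.00251998 0.68064857 0.7326043  0.00145509]
side
(array([ 0.6954, -0.2382]), array([ 0.1322, -0.3813]), array([ 14,  15, 135], dtype=int32))
(array([ 0.6183, -0.143 ]), array([ 0.0628, -0.2803]), array([ 20,  17, 197], dtype=int32))
(array([0.5045, 0.1673]), array([-0.0261,  0.038 ]), array([ 18,  19, 218], dtype=int32))
scene
(array([ 0.6238, -0.1486]), array([ 0.0679, -0.2864]), array([ 12,  12, 114], dtype=int32))
(array([ 0.5302, -0.1896]), array([-0.0287, -0.3199]), array([ 18,  14, 135], dtype=int32))
(array([-0.81 ,  0.046,  0.042]), array([ 0.0018,  0.0019, -0.0058])) (array([-0.808,  0.044,  0.412]), array([ 0.0018,  0.0019, -0.0058]))
```

Emit:
jog_arm(
  plan=[
    {"x": -0.2,"y": 0.02,"z": 0,"wx": 0,"wy": 0,"wz": 0},
    {"x": -0.4,"y": 0.045,"z": 0,"wx": 0,"wy": 0,"wz": 0},
    {"x": -0.6,"y": 0.045,"z": 0,"wx": 0,"wy": 0,"wz": 0},
    {"x": -0.81,"y": 0.05,"z": 0,"wx": 0,"wy": 0,"wz": 0},
    {"x": -0.81,"y": 0.05,"z": 0.05,"wx": 0,"wy": 0,"wz": 0},
    {"x": -0.81,"y": 0.05,"z": 0.12,"wx": 0,"wy": 0,"wz": 0},
    {"x": -0.81,"y": 0.05,"z": 0.22,"wx": 0,"wy": 0,"wz": 0},
    {"x": -0.81,"y": 0.05,"z": 0.32,"wx": 0,"wy": 0,"wz": 0},
    {"x": -0.81,"y": 0.05,"z": 0.37,"wx": 0,"wy": 0,"wz": 0},
    {"x": -0.81,"y": 0.05,"z": 0.4,"wx": 0,"wy": 0,"wz": 0},
    {"x": -0.81,"y": 0.05,"z": 0.405,"wx": 0,"wy": 0,"wz": 0},
  ],
)

```text
t: 7.53
eef_pos: [0.5385, -0.2351, 0.0064]
tool_rot: [0.003, 0.686, 0.728, -0.0]
contact_force: [0.3, 0.7, -0.3]
gripper_width: 0.198
```

Run:
```python
from h import *
o=monitor.get_obs();print(o['eef_pos'],o['contact_force'])
im=snap('scene','s4');cv2.imwrite('pics/s4c.png',cv2.resize(im[200:350,230:430,::-1],None,fx=3,fy=3))
im=snap('side','s5');cv2.imwrite('pics/s5.png',im[...,::-1])
```

```text
[ 0.53849268 -0.23508547  0.00642001] [ 0.26854697  0.65797608 -0.28574785]
```

View pics/s4c.png

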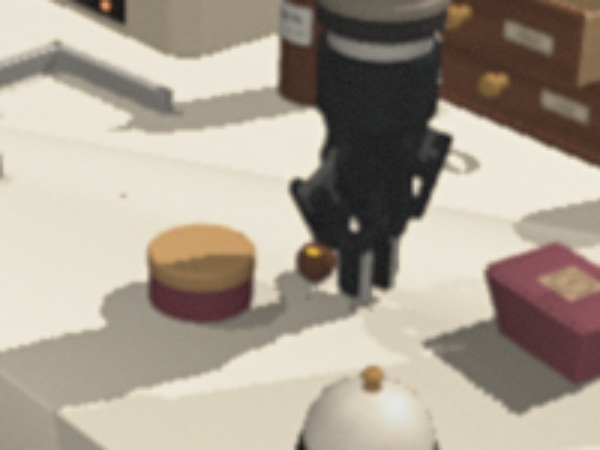

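The scene crop shows the fingers directly behind truffle C at (316,262), clear of the tin and box. I'll push with a slight drift away from the tin.

Emit:
jog_arm(
  plan=[
    {"x": 0.04,"y": 0,"z": 0,"wx": 0,"wy": 0,"wz": 0},
    {"x": 0.08,"y": 0,"z": 0,"wx": 0,"wy": 0,"wz": 0},
    {"x": 0.12,"y": 0.005,"z": 0,"wx": 0,"wy": 0,"wz": 0},
    {"x": 0.16,"y": 0.015,"z": 0,"wx": 0,"wy": 0,"wz": 0},
    {"x": 0.2,"y": 0.025,"z": 0,"wx": 0,"wy": 0,"wz": 0},
    {"x": 0.25,"y": 0.035,"z": 0,"wx": 0,"wy": 0,"wz": 0},
    {"x": 0.3,"y": 0.045,"z": 0,"wx": 0,"wy": 0,"wz": 0},
    {"x": 0.35,"y": 0.055,"z": 0,"wx": 0,"wy": 0,"wz": 0},
    {"x": 0.4,"y": 0.065,"z": 0,"wx": 0,"wy": 0,"wz": 0},
    {"x": 0.45,"y": 0.075,"z": 0,"wx": 0,"wy": 0,"wz": 0},
    {"x": 0.5,"y": 0.08,"z": 0,"wx": 0,"wy": 0,"wz": 0},
    {"x": 0.55,"y": 0.085,"z": 0,"wx": 0,"wy": 0,"wz": 0},
  ],
)

```text
t: 8.63
eef_pos: [0.5499, -0.1236, 0.0071]
tool_rot: [0.004, 0.685, 0.728, 0.0]
contact_force: [-0.8, -0.3, 0.9]
gripper_width: 0.2
```

Run:
```python
from h import *
o=monitor.get_obs();print(o['eef_pos'],o['tool_rot'],o['contact_force'])
im=snap('side','s6');cv2.imwrite('pics/s6c.png',cv2.resize(im[200:430,190:420,::-1],None,fx=2.6,fy=2.6))
for P in (.005,-.015),:
    C,S=np.cos(FA),np.sin(FA);p=F+[C*P[0]-S*P[1],S*P[0]+C*P[1]];print(p,go((*p,.006),94.5))
for c in('side','scene'):
    r=finder.place_of(c,'tin')[:1];print(c,[ray(c,x['location'],0).round(4) for x in r])
```

```text
[ 0.54988802 -0.12359256  0.00712438] [4.37772418e-03 6.85408586e-01 7.28145523e-01 4.87462990e-05] [-0.78453479 -0.2858107   0.9037414 ]
[0.53976672 0.11694076] (array([ 1.19e+00,  2.40e-02, -1.00e-03]), array([ 0.0018,  0.0014, -0.005 ]))
side []
scene [array([ 0.4586, -0.1551,  0.    ])]
```

View pics/s6c.png

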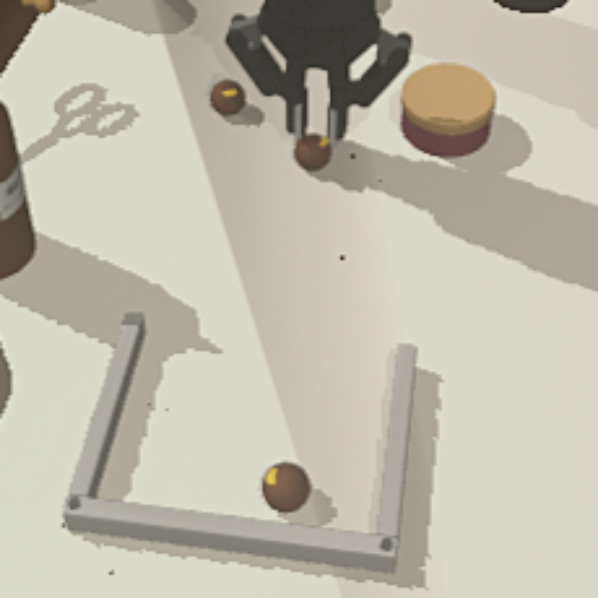

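Truffle A rests in the frame at (285,487), C sits in the notch at (313,152), and the tin hasn't moved. Continuing.

Emit:
jog_arm(
  plan=[
    {"x": 0.04,"y": 0,"z": 0,"wx": 0,"wy": 0,"wz": 0},
    {"x": 0.1,"y": 0,"z": 0,"wx": 0,"wy": 0,"wz": 0},
    {"x": 0.17,"y": 0,"z": 0,"wx": 0,"wy": 0,"wz": 0},
    {"x": 0.24,"y": 0,"z": 0,"wx": 0,"wy": 0,"wz": 0},
    {"x": 0.31,"y": 0,"z": 0,"wx": 0,"wy": 0,"wz": 0},
    {"x": 0.38,"y": 0,"z": 0,"wx": 0,"wy": 0,"wz": 0},
    {"x": 0.45,"y": 0,"z": 0,"wx": 0,"wy": 0,"wz": 0},
    {"x": 0.52,"y": 0,"z": 0,"wx": 0,"wy": 0,"wz": 0},
    {"x": 0.58,"y": 0,"z": 0,"wx": 0,"wy": 0,"wz": 0},
    {"x": 0.63,"y": 0,"z": 0,"wx": 0,"wy": 0,"wz": 0},
    {"x": 0.67,"y": 0,"z": 0,"wx": 0,"wy": 0,"wz": 0},
    {"x": 0.71,"y": 0,"z": 0,"wx": 0,"wy": 0,"wz": 0},
  ],
)

```text
t: 9.78
eef_pos: [0.541, 0.0189, 0.0062]
tool_rot: [0.004, 0.685, 0.729, 0.0]
contact_force: [0.0, -1.2, 0.4]
gripper_width: 0.2
```

Emit:
jog_arm(
  plan=[
    {"x": 0.04,"y": 0,"z": 0,"wx": 0,"wy": 0,"wz": 0},
    {"x": 0.09,"y": 0,"z": 0,"wx": 0,"wy": 0,"wz": 0},
    {"x": 0.15,"y": 0,"z": 0,"wx": 0,"wy": 0,"wz": 0},
    {"x": 0.21,"y": 0,"z": 0,"wx": 0,"wy": 0,"wz": 0},
    {"x": 0.27,"y": 0,"z": 0,"wx": 0,"wy": 0,"wz": 0},
    {"x": 0.33,"y": 0,"z": 0,"wx": 0,"wy": 0,"wz": 0},
    {"x": 0.38,"y": 0,"z": 0,"wx": 0,"wy": 0,"wz": 0},
    {"x": 0.42,"y": 0,"z": 0,"wx": 0,"wy": 0,"wz": 0},
    {"x": 0.45,"y": 0,"z": 0,"wx": 0,"wy": 0,"wz": 0},
    {"x": 0.47,"y": 0,"z": 0,"wx": 0,"wy": 0,"wz": 0},
    {"x": 0.48,"y": 0,"z": 0,"wx": 0,"wy": 0,"wz": 0},
  ],
)

```text
t: 10.7
eef_pos: [0.535, 0.1153, 0.0057]
tool_rot: [0.004, 0.685, 0.729, 0.0]
contact_force: [-0.1, -0.4, -0.1]
gripper_width: 0.196
```

Emit:
jog_arm(
  plan=[
    {"x": -0.08,"y": 0,"z": 0,"wx": 0,"wy": 0,"wz": 0},
    {"x": -0.18,"y": 0,"z": 0,"wx": 0,"wy": 0,"wz": 0},
    {"x": -0.25,"y": 0,"z": -0.1,"wx": 0,"wy": 0,"wz": 0},
    {"x": -0.35,"y": 0,"z": -0.25,"wx": 0,"wy": 0,"wz": 0},
    {"x": -0.45,"y": 0,"z": -0.4,"wx": 0,"wy": 0,"wz": 0},
    {"x": -0.6,"y": 0.05,"z": -0.4,"wx": 0,"wy": 0,"wz": 0},
    {"x": -0.8,"y": 0.1,"z": -0.4,"wx": 0,"wy": 0,"wz": 0},
    {"x": -1,"y": 0.2,"z": -0.4,"wx": 0,"wy": 0,"wz": 0},
    {"x": -1,"y": 0.2,"z": -0.4,"wx": 0,"wy": 0,"wz": 0},
  ],
)

```text
t: 11.45
eef_pos: [0.5894, -0.0913, 0.0888]
tool_rot: [0.008, 0.688, 0.725, -0.0]
contact_force: [-0.4, -1.4, -0.0]
gripper_width: 0.2
```

Run:
```python
from h import *
o=monitor.get_obs();print(o['eef_pos'],o['tool_rot'])
for c in('side','scene'):
    im,b=balls(c);cv2.imwrite(f'pics/{c}7.png',im);print(c,*b,sep='\n')
print(go((.628,-.192,.08),94.5),go((.628,-.192,.006),94.5))
```

```text
[ 0.58935264 -0.09131323  0.08884469] [ 8.06685029e-03  6.88277811e-01  7.25402329e-01 -2.01983036e-04]
side
(array([ 0.6193, -0.1428]), array([ 0.0638, -0.2802]), array([ 19,  17, 180], dtype=int32))
(array([0.5347, 0.1365]), array([0.0015, 0.0049]), array([ 17,  18, 187], dtype=int32))
(array([0.5045, 0.1673]), array([-0.0261,  0.038 ]), array([ 18,  19, 224], dtype=int32))
scene
(array([0.5317, 0.1331]), array([-0.0018,  0.0017]), array([11, 11, 77], dtype=int32))
(array([ 0.6238, -0.1486]), array([ 0.0679, -0.2864]), array([ 12,  12, 115], dtype=int32))
(array([-0.546,  0.173,  0.042]), array([ 0.0021,  0.0024, -0.0068])) (array([-0.544,  0.171,  0.412]), array([ 0.0021,  0.0024, -0.0068]))
```

Emit:
jog_arm(
  plan=[
    {"x": -0.18,"y": 0.06,"z": 0,"wx": 0.002,"wy": 0.002,"wz": -0.007},
    {"x": -0.36,"y": 0.12,"z": 0,"wx": 0.002,"wy": 0.002,"wz": -0.007},
    {"x": -0.545,"y": 0.17,"z": 0,"wx": 0.002,"wy": 0.002,"wz": -0.007},
    {"x": -0.545,"y": 0.17,"z": 0,"wx": 0.002,"wy": 0.002,"wz": -0.007},
    {"x": -0.545,"y": 0.17,"z": 0.1,"wx": 0.002,"wy": 0.002,"wz": -0.007},
    {"x": -0.545,"y": 0.17,"z": 0.2,"wx": 0.002,"wy": 0.002,"wz": -0.007},
    {"x": -0.545,"y": 0.17,"z": 0.3,"wx": 0.002,"wy": 0.002,"wz": -0.007},
    {"x": -0.545,"y": 0.17,"z": 0.37,"wx": 0.002,"wy": 0.002,"wz": -0.007},
    {"x": -0.545,"y": 0.17,"z": 0.4,"wx": 0.002,"wy": 0.002,"wz": -0.007},
    {"x": -0.545,"y": 0.17,"z": 0.41,"wx": 0.002,"wy": 0.002,"wz": -0.007},
    {"x": -0.545,"y": 0.17,"z": 0.41,"wx": 0.002,"wy": 0.002,"wz": -0.007},
  ],
)

```text
t: 12.47
eef_pos: [0.6278, -0.1918, 0.0063]
tool_rot: [0.0, 0.678, 0.735, -0.0]
contact_force: [-0.8, 0.1, 0.2]
gripper_width: 0.198
```

Run:
```python
from h import *
C,S=np.cos(FA),np.sin(FA)
for P in (.068,-.33),(.047,-.15),(.047,-.02):
    p=F+[C*P[0]-S*P[1],S*P[0]+C*P[1]];print(p,go((*p,.006),94.5))
im=snap('side','s8');cv2.imwrite('pics/s8c.png',cv2.resize(im[200:430,190:420,::-1],None,fx=2.6,fy=2.6))
```

```text
[ 0.62739845 -0.19211374] (array([-0.002, -0.002,  0.002]), array([-0.0001,  0.0004,  0.0003]))
[ 0.59227651 -0.0143289 ] (array([ 0.899, -0.107,  0.001]), array([-0.0001,  0.0004,  0.0003]))
[0.58203015 0.11526667] (array([ 1.549, -0.106, -0.   ]), array([-0.0001,  0.0004,  0.0003]))
```

View pics/s8c.png

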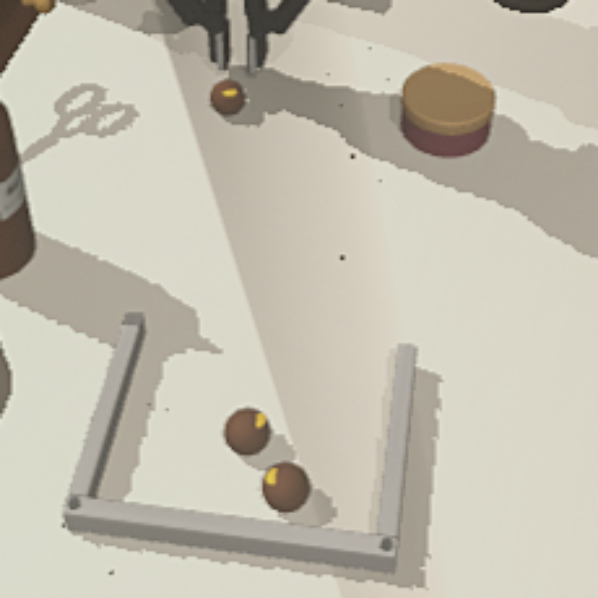

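Truffle B at (228,97) is in front of the fingers; A and C are inside the frame at (285,487) and (247,432).

Emit:
jog_arm(
  plan=[
    {"x": 0.04,"y": 0,"z": 0,"wx": 0,"wy": 0,"wz": 0},
    {"x": 0.08,"y": 0,"z": 0,"wx": 0,"wy": 0,"wz": 0},
    {"x": 0.12,"y": 0,"z": 0,"wx": 0,"wy": 0,"wz": 0},
    {"x": 0.16,"y": 0,"z": 0,"wx": 0,"wy": 0,"wz": 0},
    {"x": 0.2,"y": -0.005,"z": 0,"wx": 0,"wy": 0,"wz": 0},
    {"x": 0.25,"y": -0.015,"z": 0,"wx": 0,"wy": 0,"wz": 0},
    {"x": 0.3,"y": -0.025,"z": 0,"wx": 0,"wy": 0,"wz": 0},
    {"x": 0.35,"y": -0.035,"z": 0,"wx": 0,"wy": 0,"wz": 0},
    {"x": 0.4,"y": -0.045,"z": 0,"wx": 0,"wy": 0,"wz": 0},
    {"x": 0.45,"y": -0.055,"z": 0,"wx": 0,"wy": 0,"wz": 0},
    {"x": 0.5,"y": -0.065,"z": 0,"wx": 0,"wy": 0,"wz": 0},
    {"x": 0.55,"y": -0.075,"z": 0,"wx": 0,"wy": 0,"wz": 0},
  ],
)

```text
t: 13.52
eef_pos: [0.6043, -0.0827, 0.0068]
tool_rot: [0.001, 0.679, 0.735, -0.0]
contact_force: [-0.4, 0.8, 0.0]
gripper_width: 0.201
```

Emit:
jog_arm(
  plan=[
    {"x": 0.04,"y": -0.01,"z": 0,"wx": 0,"wy": 0,"wz": 0},
    {"x": 0.09,"y": -0.02,"z": 0,"wx": 0,"wy": 0,"wz": 0},
    {"x": 0.14,"y": -0.03,"z": 0,"wx": 0,"wy": 0,"wz": 0},
    {"x": 0.19,"y": -0.03,"z": 0,"wx": 0,"wy": 0,"wz": 0},
    {"x": 0.24,"y": -0.03,"z": 0,"wx": 0,"wy": 0,"wz": 0},
    {"x": 0.29,"y": -0.03,"z": 0,"wx": 0,"wy": 0,"wz": 0},
    {"x": 0.33,"y": -0.03,"z": 0,"wx": 0,"wy": 0,"wz": 0},
    {"x": 0.36,"y": -0.03,"z": 0,"wx": 0,"wy": 0,"wz": 0},
    {"x": 0.38,"y": -0.03,"z": 0,"wx": 0,"wy": 0,"wz": 0},
  ],
)

```text
t: 14.27
eef_pos: [0.5923, -0.0062, 0.0066]
tool_rot: [0.001, 0.678, 0.735, -0.0]
contact_force: [0.2, -0.9, 0.4]
gripper_width: 0.202
```

Run:
```python
from h import *
o=monitor.get_obs();print(o['eef_pos'],o['tool_rot'],o['contact_force'])
C,S=np.cos(FA),np.sin(FA)
for P in (.047,-.02),:
    p=F+[C*P[0]-S*P[1],S*P[0]+C*P[1]];print(p,go((*p,.006),94.5))
im=snap('side','s9');cv2.imwrite('pics/s9c.png',cv2.resize(im[200:430,190:420,::-1],None,fx=2.6,fy=2.6))
```

```text
[ 0.59230732 -0.00621851  0.00664847] [ 8.02660760e-04  6.78169935e-01  7.34904672e-01 -1.36770596e-04] [ 0.19494764 -0.91094095  0.36105613]
[0.58203015 0.11526667] (array([ 0.61 , -0.003,  0.002]), array([0.0003, 0.0004, 0.0005]))
```

View pics/s9c.png

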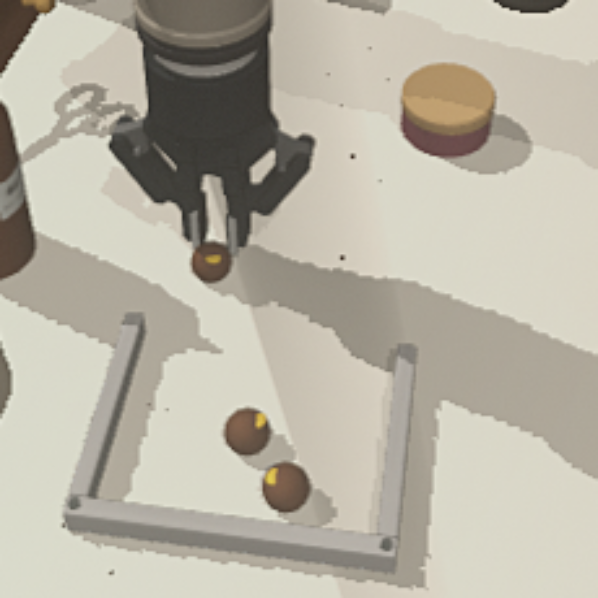

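B is in the notch at (211,262), about to enter the frame in a free lane beside C.

Emit:
jog_arm(
  plan=[
    {"x": 0.04,"y": 0,"z": 0,"wx": 0,"wy": 0,"wz": 0},
    {"x": 0.1,"y": 0,"z": 0,"wx": 0,"wy": 0,"wz": 0},
    {"x": 0.16,"y": 0,"z": 0,"wx": 0,"wy": 0,"wz": 0},
    {"x": 0.22,"y": 0,"z": 0,"wx": 0,"wy": 0,"wz": 0},
    {"x": 0.28,"y": 0,"z": 0,"wx": 0,"wy": 0,"wz": 0},
    {"x": 0.34,"y": 0,"z": 0,"wx": 0,"wy": 0,"wz": 0},
    {"x": 0.4,"y": 0,"z": 0,"wx": 0,"wy": 0,"wz": 0},
    {"x": 0.46,"y": 0,"z": 0,"wx": 0,"wy": 0,"wz": 0},
    {"x": 0.52,"y": 0,"z": 0,"wx": 0,"wy": 0,"wz": 0},
    {"x": 0.56,"y": 0,"z": 0,"wx": 0,"wy": 0,"wz": 0},
    {"x": 0.59,"y": 0,"z": 0,"wx": 0,"wy": 0,"wz": 0},
    {"x": 0.61,"y": 0,"z": 0,"wx": 0,"wy": 0,"wz": 0},
  ],
)

```text
t: 15.32
eef_pos: [0.5823, 0.1169, 0.0064]
tool_rot: [0.001, 0.678, 0.735, -0.0]
contact_force: [0.5, -0.2, 0.1]
gripper_width: 0.2
```

Emit:
jog_arm(
  plan=[
    {"x": -0.08,"y": 0,"z": 0,"wx": 0,"wy": 0,"wz": 0},
    {"x": -0.18,"y": 0,"z": 0,"wx": 0,"wy": 0,"wz": 0},
    {"x": -0.25,"y": 0,"z": -0.1,"wx": 0,"wy": 0,"wz": 0},
    {"x": -0.35,"y": 0,"z": -0.25,"wx": 0,"wy": 0,"wz": 0},
    {"x": -0.5,"y": 0,"z": -0.45,"wx": 0,"wy": 0,"wz": 0},
    {"x": -0.7,"y": 0,"z": -0.6,"wx": 0,"wy": 0,"wz": 0},
    {"x": -0.9,"y": 0,"z": -0.7,"wx": 0,"wy": 0,"wz": 0},
    {"x": -1,"y": 0,"z": -0.8,"wx": 0,"wy": 0,"wz": 0},
    {"x": -1,"y": 0,"z": -0.8,"wx": 0,"wy": 0,"wz": 0},
  ],
)

```text
t: 16.07
eef_pos: [0.6001, -0.0918, 0.172]
tool_rot: [0.005, 0.681, 0.732, 0.001]
contact_force: [-0.1, -1.9, 0.2]
gripper_width: 0.202
```

```bash
python3 - <<'E'
from h import *
o=monitor.get_obs();print(o['eef_pos'],o['contact_force'])
for c in('side','scene'):
    im,b=balls(c);cv2.imwrite(f'pics/{c}10.png',im);print(c,*b,sep='\n')
    for t in('tin','ballotin'):print(t,[ray(c,x['location'],0).round(4) for x in finder.place_of(c,t)[:1]])
E
python3 -c "
import cv2;im=cv2.imread('pics/side10.png');cv2.imwrite('pics/s10c.png',cv2.resize(im[130:430,190:430],None,fx=2,fy=2))"
```

```text
[ 0.60011643 -0.09179844  0.17201461] [-0.05480225 -1.85179587  0.16791446]
side
(array([0.582, 0.14 ]), array([0.0489, 0.0046]), array([ 18,  18, 200], dtype=int32))
(array([0.5347, 0.1365]), array([0.0015, 0.0049]), array([ 17,  18, 195], dtype=int32))
(array([0.5045, 0.1673]), array([-0.0261,  0.038 ]), array([ 18,  19, 232], dtype=int32))
tin [array([ 0.4638, -0.1671,  0.    ])]
ballotin [array([0.5025, 0.1665, 0.    ])]
scene
(array([0.5317, 0.1331]), array([-0.0018,  0.0017]), array([11, 11, 78], dtype=int32))
tin [array([ 0.461 , -0.1634,  0.    ])]
ballotin [array([ 0.5997, -0.3539,  0.    ])]
```

View pics/s10c.png

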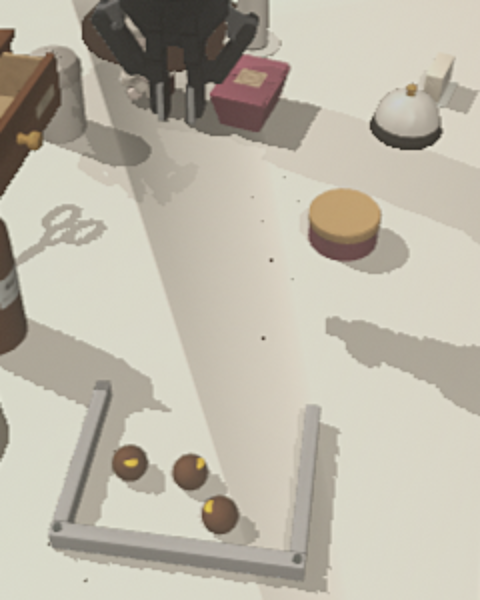

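All three truffles lie well inside the frame, at (130,462), (190,471) and (220,515). The tin and box are where they started, and the arm is clear.

```bash
python3 -c "
from station import bot;print(bot.hand_in())"
```

```text
the job is handed in; nothing more can be done
None
```

I swept all three truffles through the open end into the frame, one at a time, and handed the job in at about 16 s. I used nearly closed fingers as a two-point notch, without gripping or lifting any truffle.

- **Truffles:** the last side-camera check put them at frame coordinates (x, y) of about (-26, 38), (2, 5) and (49, 5) mm. All are well inside the limits, and the two that had been placed earlier had not moved between looks. I measured the final positions once and did not measure speed separately.
- **Tin and card box:** the tin was measured within about 6 mm of its start in both cameras, and the box within about 5 mm in the scene camera. In the pictures neither looked disturbed.
- **Robot:** the fingers were raised to 17 cm, clear of everything, before hand-in.
- **Disagreements:** in the last check the finder mislabelled a truffle as the card box in the side view. My scene-view search separated only one of the three truffles. I relied on the side-view measurements and the picture instead.

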